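# Close up the bond tester's calibration case

## Robot

A 6-joint arm with a two-finger parallel gripper is mounted at the origin on a cart in front of the work surface, level with it; the furniture and walls round the work are solid. World frame = base frame: x ahead of the robot, y to its left, z up, the work surface at z = 0. Lengths are in m, angles in rad, forces in N, time in s.
With the tool pointing down it reaches from about 0.275 to 0.975 m from the base axis. Payload 8.4 kg.
Tool frame: the origin (TCP) lies midway between the tips of the shut fingers; the grasp point (between the pads) lies env.grasp_offset behind it (env.grasp_offset is the distance from the TCP to the grasp point, in m); z points along the fingers, y is the line along which they close (so a half turn about z gives the same grasp; the last joint's range is limited). The gripper opens to 92 mm and grips with 3 to 60 N. Pads are 20 mm wide; open, the fingers measure 128 mm over their backs; the gripper's body (75 mm by 189 mm) begins 69 mm behind the grasp point.
Start: joints at [1.273, 0.353, 1.633, -0, 1.155, -0.002], TCP at [0.182, 0.598, 0.215] pointing down, gripper open.
Joint ranges: [-2.63, 2.63], [-0.92, 2.1], [0.06, 2.66], [-1.3, 4.44], [0, 2.69], [-3.02, 3.02]. Speed limits (rad/s): [2.22, 2.22, 2.79, 3.14, 3.14, 3.14].

## Interface

Orientations are given as a 3x3 rotation matrix whose columns are the frame's x, y, z axes.
In Python, from bench import env gives the robot as it stands.
- The arm moves only by the shell command python3 -m inch 'ROWS' [FORCE]. ROWS is text: rows parted by semicolons, each of 7 numbers parted by spaces: the finger opening in m, from 0 to 0.0919, then the shift along the world's x, y, z in m, then the turn, a rotation vector about the world's x, y, z in degrees. In form: claw dx dy dz ax ay az; .... A call has 1 to 12 rows; each row shifts and turns the commanded pose from where the row before left it; what a row does not reach is not made up. A row lasts 1/8 s, in which the tool goes at most 62.5 mm and 10.7 degrees, less where a joint would pass 70% of its speed; a pose out of reach is approached as far as the arm can. A call with a gripper value outside its range is refused whole. The fingers move at their own pace and stop on an object; FORCE is the grip in N (left out, the last holds). Time passes only in rows, so rows that do not move let the fingers close. It gives the time, the measured TCP pose, the force, the opening and the grip force at its end, in the units of the state.
- env.get_obs(): the state, without advancing time (a new reading comes with each control period).
- env.grab_frame(name): name is "scene" or "top"; returns a dict with "pixels" (480x640x3 uint8, red, green, blue), "vertical_fov" (degrees; the focal length in pixels is half the picture's height over the tangent of half this angle, whatever the lens; pixels are square), "cx", "cy" (the principal point, pixels), "camera_from_world" (4x4, takes a point from world to camera coordinates). Camera axes: x right, y down, z forward; pixel columns grow to the right and rows downward; lengths in m; the calibration is good to about 2 mm. A picture is of the moment at which its call begins. There is no depth.
- env.hand_in(): hands the job in; it is judged then, once.
The state is a dict: "time_s": time; "joint_positions": joint angles; "dq": joint speeds; "joint_torque": joint torques, N m; "tool_pos": TCP position; "ee_rot": TCP orientation; "wrist_force": force on the tool from outside, world axes, zero at the start; "moment": the same for the moment, N m; "opening": finger opening in m; "grasp_force": force on a finger pad.
Only numpy, scipy, OpenCV 4.12 (cv2) and the standard library are available. Lean on these libraries where they do the work, as an engineer would, in place of code of your own. Each camera call takes 0.05 s, during which the arm holds its last target. There are 200 camera calls.

## Task

Close the open calibration case for transport: first fold its upright metal hold-down bar all the way down across the two tool cartridges, then swing the hinged cover shut over it and press the cover's front edge down until the spring catch snaps over and holds it fully shut. Do it all by pushing with the fingertips: pick nothing up, leave cartridges and weights in their pockets and do not disturb the other things on the bench.

Things in the scene. Friction and masses are not known exactly. Their poses are not given: they have to be found in the camera images.
- case: Grey plastic case, base 124 (its x) x 132 (its y) x 46 mm, walls 5 mm, on non-slip feet: it does not move. Origin: centre of its underside, on the bench. Its x axis points from the front wall (with the catch) to the far wall (with the cover hinge), y to its left, z up. Inside, dark foam 24 mm high with pockets for two tool cartridges, and two weights at the right
- cover (a joint): Cover's hinge angle (rad): 0 shut, 1.65 to 1.9 as it stands open, leaning back a little past upright; stop at 2.0. Friction hinge: stays where it is left, about 2 N at the free edge moves it. If the bar is up, the cover strikes it and cannot shut. Coming down it meets the catch at about 0.08; about 5 N down at the middle of its front edge snaps it past, to 0
- cover_hinge (a point): Middle of the cover's hinge axis, which runs along the case's y, 66 mm behind the case's centre, 46 mm above the bench. The cover is 132 mm wide, reaches 128 mm from the axis; its outer face lies 14 mm off the axis (60 mm above the bench when shut). Open, the foam-lined inside faces the robot, the outer face looks away; 2 mm ribs on it only beyond 39 mm from its middle line
- cover_edge (a point): Middle of the cover's free (front) edge on the outer face, 128 mm from the hinge axis along the cover and 14 mm out from the plane through the axis; about 163 to 173 mm above the bench when the cover stands open
- bar (a joint): Hold-down bar's hinge angle (rad): 0 folded fully down across the cartridges, 1.35 to 1.58 as it stands about upright at the case's left; stop at 1.6. Friction hinge: stays where it is left, about 0.5 N at the free edge moves it
- bar_hinge (a point): Middle of the bar's hinge axis, which runs along the case's x just inside the left wall: 12 mm to the front of and 55 mm left of the case's centre, 31 mm above the bench
- bar_edge (a point): Middle of the bar's free edge, on its outer face (looks left when upright, up when down), 80 mm from the hinge axis and 3 mm out from the plane through it. The bar is an aluminium plate 26 mm wide (along the case's x) and 3 mm thick, with a lip 4 mm proud of the outer face along the free edge. Folded down, its outer face is 34 mm above the bench
- catch (a joint): Travel (m) of the sprung catch at the middle of the case's front wall; 28 mm wide, reaches 75 mm to the front of the case's centre and 58 mm above the bench. 0 at rest; the cover's lip pushes it outwards about 0.0025 in passing, then it springs back over the lip
- tool_cartridge_0: Tool cartridge, 23 x 86 x 18 mm, a block with a thin nose, lying along the case's x in a foam pocket, 31 mm left of the case's centre or 2 mm right of it; origin at the centre of its underside, 10 mm above the bench. Stays there
- tool_cartridge_1: Second tool cartridge, alike, in the other of the two pockets. Stays there
- weight_0: Larger calibration weight, 25 mm across, 30 mm tall, in a foam pocket 41 mm to the right of the case's centre and 36 mm to the back of it; origin at its foot, 10 mm above the bench. Stays there
- weight_1: Smaller calibration weight, 20 mm across, 24 mm tall, in a pocket 41 mm to the right of the case's centre and 38 mm to the front of it; origin at its foot, 10 mm above the bench. Stays there
- tweezer_esd: Black tweezers, 15 x 119 x 10 mm, on the bench in front of the case; bystander, as are all the following (origins at the centre of the underside)
- gel_box_0: Flat hinged box, 58 x 56 x 13 mm, on the bench; bystander
- fixture_0: Machined carrier block, 41 x 64 x 17 mm, on the bench; bystander
- waffle_pack_0: Flat chip tray, 51 x 51 x 4 mm, on the bench; bystander
- loupe: Black loupe, 39 mm across, 40 mm tall, behind the work; bystander
- vial_flux: Capped vial, 31 mm across, 62 mm tall, behind the work; bystander
- tape_green: Roll of tape, 61 mm across, 12 mm high, behind the work; bystander
- probe_case: Flat case of probes, 57 x 95 x 17 mm, behind the work; bystander

How it is judged:
On the way, in this order (a step that is already met when the one before it is completed fails the run):
1. the hold-down bar is folded down across the cartridges while the cover still stands open (value of joint bar below 0.07 rad and value of joint cover above 1.2 rad), for 0.2 s.
2. the cover is shut over the bar and the catch has snapped over its edge (value of joint cover below 0.03 rad and value of joint catch below 0.0012 m), for 0.2 s.
At the end, for the whole second after the job is handed in: Hold-down bar down to within 0.07 rad, cover shut to within 0.03 rad with the catch sprung back over its edge (within 1.2 mm), both cartridges and both weights within 10 mm of where they were (all of step 2 and value of joint bar below 0.07 rad and distance of each of tool_cartridge_0, tool_cartridge_1, weight_0, weight_1 from where it was at the start of the episode below 0.01 m); the robot touches nothing.
It fails at once if a cartridge or weight is lifted out of its pocket (height (world z) of any of tool_cartridge_0, tool_cartridge_1, weight_0, weight_1 above 0.025 m).
It fails at once if a bystander on the bench is disturbed (moved more than 25 mm) (distance of any of tweezer_esd, gel_box_0, fixture_0, waffle_pack_0, loupe, vial_flux, tape_green, probe_case from where it was at the start of the episode above 0.025 m).
It also fails if it takes over 51 s, if anything falls off the work surface, if the arm or the gripper's body presses on something with over 40 N, if the wrist force passes 120 N, or if a joint passes its speed limit or range.

## Working session

There is one attempt and no reset: what is moved stays moved. The work goes in short steps, Python scripts to look and compute and a shell command to move; the robot and the scene stay as the last step left them, time stands still between calls to the robot, and variables do not carry over. Pictures are saved under pics/ and viewed, at most 10 in all, crops included, and the job is handed in when it is done.

```bash
ls; mkdir -p pics; cat > h.py <<'E'
import numpy as np, cv2
from bench import env
def snap(n,f):
    g=env.grab_frame(n); cv2.imwrite(f,cv2.cvtColor(g["pixels"],cv2.COLOR_RGB2BGR)); np.savez(f+'.npz',**{k:np.array(v) for k,v in g.items()}); return g
def load(f): 
    d=np.load(f+'.npz'); return {k:d[k] for k in d}
def K(g):
    f=g["pixels"].shape[0]/2/np.tan(np.radians(g["vertical_fov"])/2); return f
def proj(g,P):
    P=np.atleast_2d(P); M=g["camera_from_world"]; c=P@M[:3,:3].T+M[:3,3]; return np.c_[c[:,0]/c[:,2]*K(g)+g["cx"],c[:,1]/c[:,2]*K(g)+g["cy"]]
def ray(g,u,v):
    M=g["camera_from_world"]; d=M[:3,:3].T@np.array([(u-g["cx"])/K(g),(v-g["cy"])/K(g),1]); return -M[:3,:3].T@M[:3,3],d
def onz(g,u,v,z):
    o,d=ray(g,u,v); return o+d*(z-o[2])/d[2]
E
python3 - <<'E'
from h import *
for n in("scene","top"):
    g=snap(n,f"pics/{n}0.png"); print(n,g["vertical_fov"],g["cx"],g["cy"],ray(g,320,240))
print(env.get_obs()["time_s"],env.grasp_offset)
E
```

```text
pics
scene 56.98958090697855 321.46981268577343 240.00772135482555 (array([ 0.24754268, -0.46158546,  0.77684041]), array([ 0.3463283 ,  0.54325402, -0.76481556]))
top 54.683936026046005 322.3512767551304 238.28931328141482 (array([0.44065513, 0.02204962, 1.01931813]), array([ 0.11281703,  0.03217004, -0.99311462]))
0.1 0.0187
```

View pics/scene0.png

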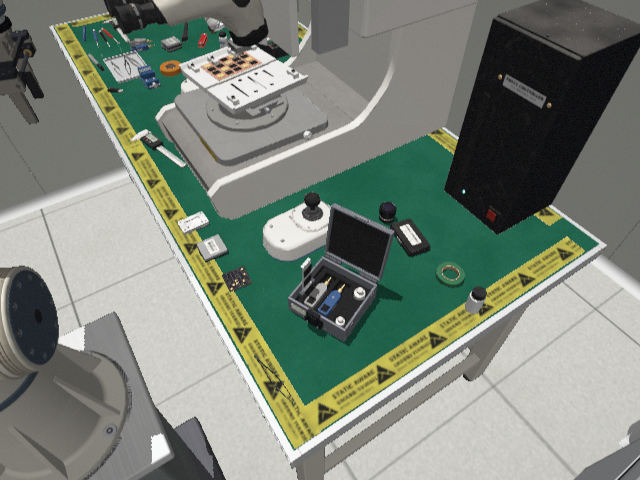

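View pics/top0.png

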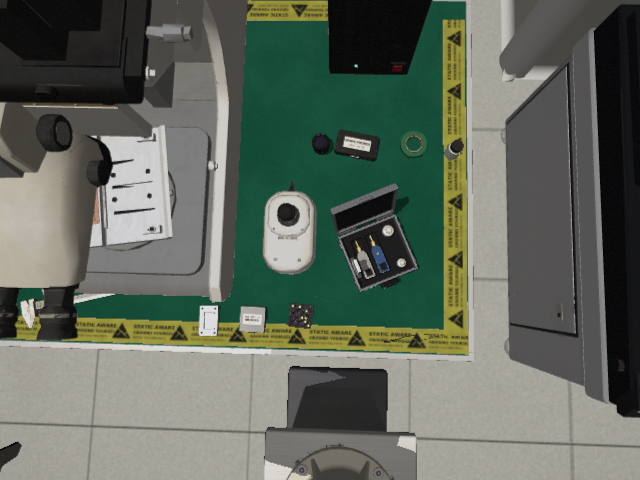

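The case is at about (337,290) in the scene picture and (375,245) in the top picture. The cover is open behind it and the bar stands at its left. A white joystick stands just left of the case. I'll zoom in on both.

```bash
python3 - <<'E'
from h import *
a=cv2.imread("pics/scene0.png")[195:350,270:410]; b=cv2.imread("pics/top0.png")[175:300,320:430]
cv2.imwrite("pics/c1.png",np.hstack([cv2.resize(a,(420,465)),cv2.resize(cv2.resize(b,None,fx=3.4,fy=3.72),(374,465))]))
E
```

```text
(no output)
```

View pics/c1.png

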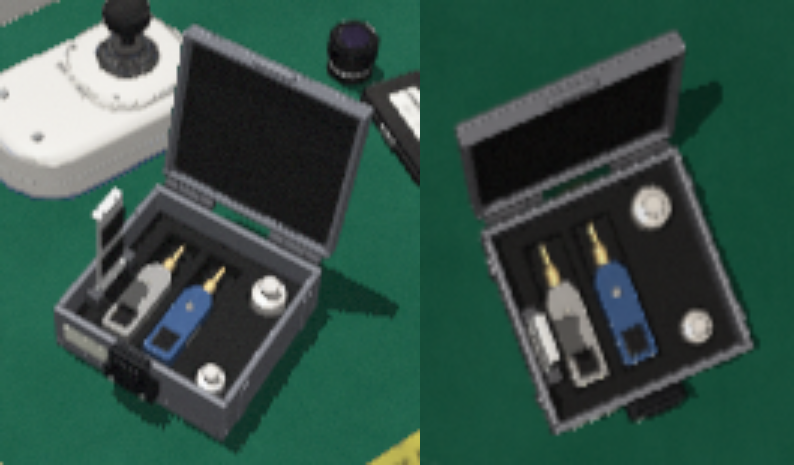

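```bash
cat >> h.py <<'E'
def tri(pts):
    A=np.zeros((3,3));b=np.zeros(3)
    for g,u,v in pts:
        o,d=ray(g,u,v);d=d/np.linalg.norm(d);Q=np.eye(3)-np.outer(d,d);A+=Q;b+=Q@o
    return np.linalg.solve(A,b)
E
python3 - <<'E'
from h import *
t=load("pics/top0.png");s=load("pics/scene0.png")
c=np.array([onz(t,u,v,.046) for u,v in[(360.6,290.6),(417,268.3),(395.3,215.9),(339.1,237.4)]])
print(c.round(3)); FL,FR,BR,BL=c
print([np.linalg.norm(x).round(4) for x in(FR-FL,BR-FR,BL-BR,FL-BL)])
C=c.mean(0); ex=(BL+BR-FL-FR);yaw=np.arctan2(ex[1],ex[0]); ey=(FL+BL-FR-BR); print(C,np.degrees(yaw),np.degrees(np.arctan2(ey[1],ey[0]))-90)
P=np.array([tri([(t,331.8,209.4),(s,332.7,204)]),tri([(t,397.4,183.9),(s,393.3,230)]),tri([(t,357,265),(s,306,261.5)])])
print(P.round(3))
R=np.array([[np.cos(yaw),-np.sin(yaw)],[np.sin(yaw),np.cos(yaw)]])
print("case frame",((P[:,:2]-C[:2])@R).round(3))
o=env.get_obs();print(o["tool_pos"],o["ee_rot"].round(3))
# bystanders
for n,u,v in[("tweezer",410,338),("joystick ball",289,212),("loupe",321,143),("probe",357,145),("waffle",300,315)]: print(n,onz(t,u,v,.02).round(3))
# check pocket weights
z=lambda x,y,h:np.r_[C[:2]+R@np.array([x,y]),h]
print(proj(s,[z(.036,-.041,.04),z(-.038,-.041,.034)]).round(1),proj(t,[z(.036,-.041,.04),z(-.038,-.041,.034)]).round(1))
E
```

```text
[[ 0.448 -0.034  0.046]
 [ 0.497 -0.151  0.046]
 [ 0.607 -0.104  0.046]
 [ 0.558  0.013  0.046]]
[np.float64(0.1266), np.float64(0.1189), np.float64(0.1274), np.float64(0.12)]
[ 0.52742896 -0.06887475  0.046     ] 23.146927984613818 22.87552705054965
[[ 0.593  0.03   0.172]
 [ 0.643 -0.09   0.179]
 [ 0.496 -0.022  0.116]]
case frame [[ 0.099  0.065]
 [ 0.098 -0.064]
 [-0.01   0.055]]
[0.18204584 0.59746296 0.2139782 ] [[-0.957  0.292 -0.   ]
 [ 0.292  0.957 -0.001]
 [ 0.    -0.001 -1.   ]]
tweezer [ 0.352 -0.141  0.02 ]
joystick ball [0.614 0.124 0.02 ]
loupe [0.771 0.059 0.02 ]
probe [ 0.768 -0.021  0.02 ]
waffle [0.392 0.092 0.02 ]
[[360.1 290.8]
 [340.1 319.5]] [[389.2 230.3]
 [402.2 262.9]]
```

The geometry agrees: the weights reproject to within about 2 px, and the rim and cover sizes fit. Case centre is about (0.528, -0.069), yaw 23°. First move shuts the fingers, swings round to the front and turns tool y along the case's y.

```bash
python3 -m inch '0 0.006 -0.045 0.01 0 0 0;0 0.008 -0.045 0.01 0 0 0;0 0.008 -0.045 0.01 0 0 10;0 0.008 -0.045 0 0 0 10;0 0.008 -0.045 0 0 0 10;0 0.008 -0.045 0 0 0 10;0 0.008 -0.045 0 0 0 0;0 0.008 -0.045 0 0 0 0;0 0.010 -0.045 0 0 0 0;0 0.010 -0.045 0 0 0 0;0 0.010 -0.045 0 0 0 0;0 0 0 0 0 0 0' 5
python3 -c "
from h import *
o=env.get_obs();print(o['tool_pos'],o['ee_rot'].round(3),o['joint_positions'])"
```

```text
time_s: 1.6
tool_pos: [0.2744, 0.1004, 0.2445]
ee_rot: [[-0.922, -0.386, 0.0], [-0.386, 0.922, -0.0], [-0.0, -0.001, -1.0]]
wrist_force: [0.9, 0.2, -0.6]
opening: 0.0003
grasp_force: 0.0
[0.27436672 0.10043222 0.24450003] [[-0.922 -0.386  0.   ]
 [-0.386  0.922 -0.   ]
 [-0.    -0.001 -1.   ]] [ 3.46402885e-01 -2.56550502e-01  2.21177853e+00 -5.56775599e-04
  1.18625876e+00 -1.62063491e+00]
```

```bash
python3 -m inch '0 0.041 -0.018 0 0 0 0;0 0.041 -0.018 0 0 0 0;0 0.041 -0.018 0 0 0 0;0 0.041 -0.018 0 0 0 0;0 0.043 -0.019 0 0 0 0;0 0 0 -0.05 0 0 0;0 0 0 -0.05 0 0 0;0 0 0 -0.05 0 0 0;0 0 0 0 0 0 0;0 0 0 0 0 0 0'
python3 - <<'E'
from h import *
for n in("scene","top"): snap(n,f"pics/{n}1.png")
a=cv2.imread("pics/scene1.png")[175:350,250:410]; b=cv2.imread("pics/top1.png")[175:300,320:430]
cv2.imwrite("pics/c2.png",np.hstack([cv2.resize(a,(420,465)),cv2.resize(b,(374,465))]))
E
```

```text
time_s: 2.85
tool_pos: [0.4821, 0.0127, 0.0958]
ee_rot: [[-0.92, -0.392, 0.001], [-0.392, 0.92, 0.0], [-0.001, -0.0, -1.0]]
wrist_force: [-0.4, 0.4, 0.4]
opening: 0.0007
grasp_force: 0.0
```

View pics/c2.png

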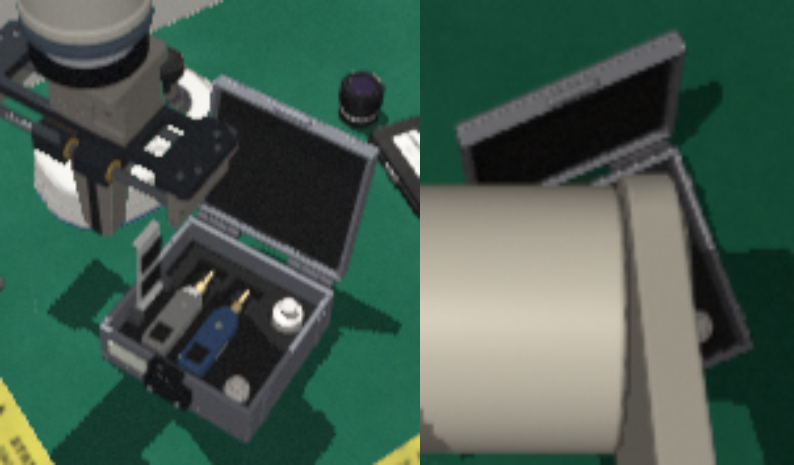

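The fingertips stand just left of the bar (bar at about (303,274) scene px), clear of the joystick. Now I fold the bar along its arc.

```bash
python3 -m inch '0 0.0044 -0.0101 0 0 0 0;0 0.0044 -0.0101 0 0 0 0;0 0.0037 -0.0087 -0.001 0 0 0;0 0.0037 -0.0087 -0.002 0 0 0;0 0.0024 -0.0055 -0.003 0 0 0;0 0.0024 -0.0055 -0.003 0 0 0;0 0.0039 -0.0092 -0.007 0 0 0;0 0.0035 -0.0083 -0.010 0 0 0;0 0.0028 -0.0064 -0.011 0 0 0;0 0.0016 -0.0037 -0.006 0 0 0;0 0 0 0 0 0 0'
python3 -m inch '0 0 0 -0.006 0 0 0;0 0.0008 -0.0018 -0.006 0 0 0;0 0 0 -0.006 0 0 0;0 0 0 -0.003 0 0 0;0 0 0 0 0 0 0'
```

```text
time_s: 4.32
tool_pos: [0.5135, -0.0645, 0.0508]
ee_rot: [[-0.92, -0.391, -0.001], [-0.391, 0.92, 0.0], [0.001, 0.001, -1.0]]
wrist_force: [-0.0, 0.0, 0.8]
opening: 0.0003
grasp_force: 0.0
time_s: 4.95
tool_pos: [0.5154, -0.0662, 0.033]
ee_rot: [[-0.92, -0.392, 0.001], [-0.392, 0.92, -0.0], [-0.001, -0.0, -1.0]]
wrist_force: [-9.7, 1.2, 38.2]
opening: 0.0007
grasp_force: 19.1
```

```bash
python3 -m inch '0 0 0 0.02 0 0 0;0 0 0 0.055 0 0 0;0 0 0 0.06 0 0 0;0 0 0 0.055 0 0 0;0 0.047 0.0174 0 0 0 0;0 0.047 0.0174 0 0 0 0;0 0.047 0.0174 0 0 0 0;0 0 0 0 0 0 0'
python3 - <<'E'
from h import *
for n in("scene","top"): snap(n,f"pics/{n}2.png")
a=cv2.imread("pics/scene2.png")[175:350,250:410]; b=cv2.imread("pics/top2.png")[155:300,300:430]
cv2.imwrite("pics/c3.png",np.hstack([cv2.resize(a,(420,465)),cv2.resize(b,(374,465))]))
E
```

```text
time_s: 5.95
tool_pos: [0.658, -0.0126, 0.2195]
ee_rot: [[-0.92, -0.393, 0.0], [-0.393, 0.92, 0.0], [-0.0, 0.0, -1.0]]
wrist_force: [0.0, -0.4, -0.4]
opening: 0.0003
grasp_force: 0.0
```

View pics/c3.png

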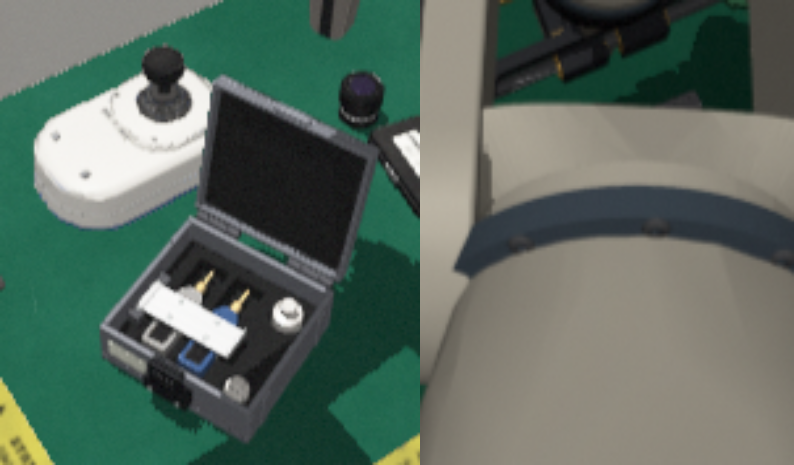

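The bar lies flat across both cartridges (about (322,295) px) and the cover is still open. Next I lower the fingers behind the cover and swing it.

```bash
python3 -m inch '0 0 0 -0.036 0 0 0;0 0 0 -0.035 0 0 0;0 -0.012 -0.0051 0 0 0 0;0 -0.012 -0.0051 0 0 0 0;0 -0.012 -0.0051 0 0 0 0;0 -0.012 -0.0051 0 0 0 0;0 0 0 0 0 0 0'
python3 -m inch '0 -0.009 -0.0038 0 0 0 0;0 -0.009 -0.0038 0 0 0 0;0 -0.009 -0.0038 0 0 0 0;0 -0.009 -0.0038 0 0 0 0;0 -0.0092 -0.0039 -0.0035 0 0 0;0 -0.0092 -0.0039 -0.0035 0 0 0;0 -0.0083 -0.0035 -0.0055 0 0 0;0 -0.0083 -0.0035 -0.0055 0 0 0;0 0 0 0 0 0 0'
python3 - <<'E'
from h import *
snap("scene","pics/scene3.png")
a=cv2.imread("pics/scene3.png")[155:350,230:430]
cv2.imwrite("pics/c4.png",cv2.resize(a,None,fx=2.5,fy=2.5))
E
```

```text
time_s: 6.92
tool_pos: [0.6068, -0.0349, 0.1503]
ee_rot: [[-0.92, -0.391, 0.0], [-0.391, 0.92, -0.0], [0.0, -0.0, -1.0]]
wrist_force: [0.9, -0.5, 0.9]
opening: 0.0002
grasp_force: 0.0
time_s: 8.05
tool_pos: [0.5355, -0.0646, 0.1309]
ee_rot: [[-0.92, -0.391, -0.002], [-0.391, 0.92, 0.0], [0.002, 0.001, -1.0]]
wrist_force: [0.9, -0.9, 0.8]
opening: 0.0004
grasp_force: 0.0
```

View pics/c4.png

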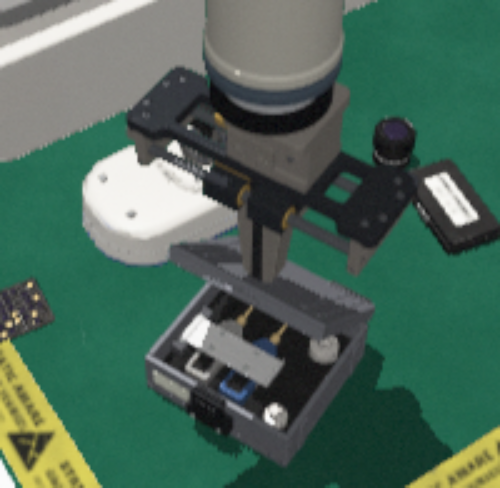

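The cover (edge at about (340,275) px) is following the fingertips and is more than half shut. I continue down to just above the catch, then over the front edge.

```bash
python3 -m inch '0 -0.0074 -0.0031 -0.007 0 0 0;0 -0.0074 -0.0031 -0.007 0 0 0;0 -0.0055 -0.0023 -0.0085 0 0 0;0 -0.0055 -0.0023 -0.0085 0 0 0;0 -0.0045 -0.002 -0.0095 0 0 0;0 -0.0045 -0.002 -0.0095 0 0 0;0 -0.005 -0.002 -0.006 0 0 0;0 -0.004 -0.0017 -0.003 0 0 0;0 0 0 0 0 0 0'
```

```text
time_s: 9.22
tool_pos: [0.4925, -0.0829, 0.0724]
ee_rot: [[-0.92, -0.391, -0.001], [-0.391, 0.92, 0.0], [0.001, 0.0, -1.0]]
wrist_force: [0.0, -0.1, 0.4]
opening: 0.0005
grasp_force: 0.0
```

```bash
python3 -m inch '0 0 0 0.004 0 0 0;0 -0.0105 -0.0043 0 0 0 0;0 0 0 -0.004 0 0 0;0 0 0 -0.004 0 0 0;0 0 0 -0.003 0 0 0;0 0 0 -0.003 0 0 0;0 0 0 -0.002 0 0 0;0 0 0 0 0 0 0;0 0 0 0 0 0 0'
```

```text
time_s: 10.35
tool_pos: [0.4826, -0.0871, 0.0605]
ee_rot: [[-0.92, -0.392, 0.0], [-0.392, 0.92, 0.0], [-0.0, -0.0, -1.0]]
wrist_force: [-0.2, -0.5, 0.3]
opening: 0.0009
grasp_force: 0.0
```

```bash
python3 -m inch '0 0 0 -0.002 0 0 0;0 0 0 -0.001 0 0 0;0 0 0 0 0 0 0;0 0 0 0 0 0 0'
```

```text
time_s: 10.85
tool_pos: [0.4828, -0.0872, 0.0597]
ee_rot: [[-0.92, -0.392, 0.001], [-0.392, 0.92, -0.0], [-0.001, -0.0, -1.0]]
wrist_force: [-9.4, 1.7, 32.1]
opening: 0.0007
grasp_force: 16.1
```

The fingers meet a hard stop at z = 0.0597 with 32 N, which matches the fully shut height of 60 mm. I lift off, retreat and check.

```bash
python3 -m inch '0 0 0 0.01 0 0 0;0 0 0 0.05 0 0 0;0 0 0 0.06 0 0 0;0 0 0 0.05 0 0 0;0 -0.04 0.045 0 0 0 0;0 -0.04 0.045 0 0 0 0;0 -0.04 0.045 0 0 0 0;0 -0.02 0.045 0 0 0 0;0 0 0 0 0 0 0;0 0 0 0 0 0 0'
python3 - <<'E'
from h import *
for n in("scene","top"): snap(n,f"pics/{n}4.png")
a=cv2.imread("pics/scene4.png")[195:350,270:410]; b=cv2.imread("pics/top4.png")[175:300,320:430]
cv2.imwrite("pics/c5.png",np.hstack([cv2.resize(a,(420,465)),cv2.resize(b,(374,465))]))
E
```

```text
time_s: 12.1
tool_pos: [0.3428, 0.0928, 0.2278]
ee_rot: [[-0.92, -0.393, 0.001], [-0.393, 0.92, -0.0], [-0.001, -0.0, -1.0]]
wrist_force: [-0.3, -0.9, 1.3]
opening: 0.0006
grasp_force: 0.0
```

View pics/c5.png

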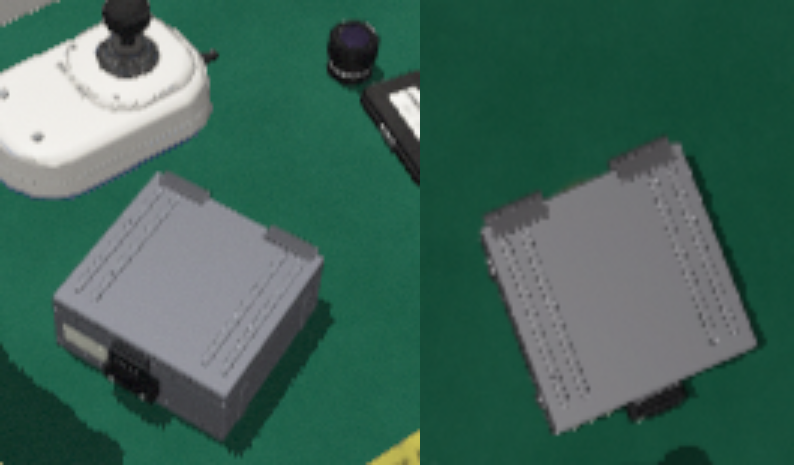

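The cover is flat and shut with no gap at the front. The catch sits over its edge at about (313,320) scene px, and the bystanders are unmoved. Handing in.

```bash
python3 -c "
from bench import env
print(env.hand_in())"
```

```text
the job is handed in; nothing more can be done
None
```

The job is handed in: the bar is folded down across the cartridges, the cover is shut flat with the catch over its front edge in the last picture, and the arm is clear; no verdict came back.

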